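# Hook and snap the filter frame into the weld fume extractor

### The arm

A 6-joint arm with a two-finger parallel gripper is mounted at the origin on the work surface. World frame = base frame: x ahead of the robot, y to its left, z up, the work surface at z = 0. Lengths are in m, angles in rad, forces in N, time in s.
With the tool pointing down it reaches from about 0.375 to 0.9 m from the base axis. Payload 3.1 kg.
Tool frame: the origin (TCP) lies midway between the tips of the shut fingers; the grasp point (between the pads) lies grip_point_offset behind it (grip_point_offset is the distance from the TCP to the grasp point, in m); y points along the fingers, z is the direction in which the jaws open and shut, and the axes are right-handed (so a half turn about y gives the same grasp; the last joint's range is limited). The gripper opens to 87 mm and grips with 3 to 60 N. Pads are 19 mm wide; open, the fingers measure 117 mm over their backs; the gripper's body (75 mm by 190 mm) begins 51 mm behind the grasp point.
Start: joints at [-1.47, 0.527, 1.433, -0, 1.181, -0.178], TCP at [0.172, -0.601, 0.223] pointing down, gripper open.
Joint ranges: [-3.08, 3.08], [-0.75, 2.2], [0.22, 2.44], [-1.43, 4.57], [0, 2.65], [-2.85, 2.85]. Speed limits (rad/s): [2.79, 2.79, 3.14, 3.14, 3.14, 3.14].

### API

Orientations are given as a unit quaternion [x, y, z, w].
In Python, from rig import * gives the robot as it stands.
- The arm moves only by the tool jog_arm, never from a script. Its argument "increments" is a list that holds one entry, the list of rows, each a list of 7 numbers: the turn, a rotation vector about the world's x, y, z in degrees, then the shift along the world's x, y, z in m, then the closure, from -1 (fully open) to 1 (shut), so that 0 is half open. In form: [[[rx, ry, rz, x, y, z, jaw], ...]]. A call has 1 to 8 rows; each row is the pose to reach, as a shift and turn from the pose measured when the call began; what a row does not reach only later rows make up. A row lasts 1/10 s, in which the tool goes at most 50 mm and 8.59 degrees, less where a joint would pass 70% of its speed; a pose out of reach is approached as far as the arm can. A call with a gripper value outside its range is refused whole. The fingers move at their own pace and stop on an object; "squeeze" is the grip in N (left out, the last holds). Time passes only in rows, so rows that repeat a pose let the fingers close. It gives the time, the measured TCP pose, the force and the opening at its end, in the units of the state.
- get_obs(): the state, without advancing time (a new reading comes with each control period).
- camera(name): name is "side" or "top"; returns the picture (480x640x3 uint8, red, green, blue); there is no depth.
- camera_info(name): a dict with "K" (3x3 intrinsics, pixels), "R" (3x3) and "t" (3): a world point X has camera coordinates R X + t. Camera axes: x right, y down, z forward; pixel columns grow to the right and rows downward; lengths in m; the calibration is good to about 2 mm. A picture is of the moment at which its call begins. camera_info takes no time and is no camera call.
- hand_in(): hands the job in, once; it reports no verdict.
The state is a dict: "time": time; "q": joint angles; "joint_velocities": joint speeds; "joint_torque": joint torques, N m; "position": TCP position; "tool_rot": TCP orientation; "ft_force": force on the tool from outside, world axes, zero at the start; "moment": the same for the moment, N m; "grip_width": finger opening in m.
Only numpy, scipy, OpenCV 4.12 (cv2) and the standard library are available. Lean on these libraries where they do the work, as an engineer would, in place of code of your own. Each camera call takes 0.05 s, during which the arm holds its last target.

### The job

Fit the filter frame into the open seat on top of the bench fume extractor: with the frame tilted, hook its thin tongue edge all the way under the seat's fixed lip, rotate the frame down, and press it until it snaps flat under the sprung roller at the other end, then let go. Work by feel: push no harder than about 10 N while hooking and never force it down, do not drop it into the seat, and leave the brush, hammer and magnet block where they lie.

Things in the scene. Friction and masses are not known exactly. Their poses are not given: they have to be found in the camera images.
- filter_center (a point): Loose filter frame (0.25 to 0.5 kg): aluminium plate with grey mesh, 130 x 106 x 12 mm, plus a thin steel tongue along its -x edge, 150 mm long over all. Point: centre of the 150 x 106 outline, 6 mm above the underside. x points from tongue to the plain front edge (at +75 mm), z up on the handle side. Starts flat on the bench, handle up, tongue towards the robot, left or right of the extractor.
- filter_grip (a point): Centre of the grip bar of the frame's black bridge handle: bar 80 mm along the frame's x, 12 mm wide (y), 16 mm tall; centre 38 mm above the frame's underside and 10 mm from the frame's centre towards the front edge, top 46 mm above the underside, 18 mm of air below it. Same axes as the frame.
- tongue_tip (a point): Middle of the lower edge of the frame's tongue tip (75 mm from the frame's centre, level with the underside). The tongue is 20 mm long, 90 mm wide, 5 mm thick, flush with the underside. Same axes as the frame.
- seat_ref (a point): Centre of the seat floor, 60 mm above the bench, in the fixed grey extractor box (250 x 180 x 66 mm). x runs from the lip (robot's end) to the roller, z up. Cheeks at y = +-57 mm, 8 mm high. The whole steel seat, with lip, stop and roller, is screwed in slots: it sits still but up to 15 mm towards +x or -x of this and the other seat points (not measured; feel for the stop). Pushing leaves it put.
- stop_ref (a point): Foot of the stop wall below the lip, against which the tongue tip must go (76 mm from the seat centre, to -x; same axes). The far wall (24 mm high on either side of the roller, 6 mm below it) stands 152 mm from it, so a frame hard against the stop has 2 mm to spare; one not fully hooked lands on top of the far wall and will not go down.
- lip_ref (a point): Lower free edge of the lip (middle), 10.5 mm above the seat floor; the lip is 136 mm wide, 4 mm thick and overhangs the stop wall by 12 mm. The tongue goes under it at frame tilts (front edge up) up to about 0.3 rad. Same axes as the seat.
- roller_ref (a point): Centre of the black catch roller above the far wall: 12 mm diameter, 44 mm long along y, 16.9 mm above the seat floor; sprung, it yields up to 7 mm to +x against 6 to 13 N. The frame's front edge rests on it at a tilt of about 0.14 rad; pushing the front half of the handle down with about 8 to 15 N snaps the frame past it, flat on the seat floor with the roller over its front edge.
- brush: Flat hand brush with a wooden handle lying on the bench, about 200 mm long; not to be moved.
- hammer: Chipping hammer lying on the bench, about 240 mm long; not to be moved.
- magnet: Steel magnet block lying on the bench, 90 x 50 mm, 48 mm high; not to be moved.
Mind the look-alikes: they are no part of the job. Of the things that look like the part that bears filter_center, the middle-sized one is meant.

How it is judged:
On the way:
1. the tongue is down at the lip end of the seat with the frame still tilted (x of tongue_tip in the frame of seat_ref below -0.056 m and z of tongue_tip in the frame of seat_ref below 0.009 m and angle between filter_center's own z axis and vertical above 0.07 rad), for 0.1 s.
At the end, for the whole second after the job is handed in: The frame lies flat in the seat (within 0.03 rad, its centre within 20 mm along and 8 mm across of the nominal seat centre, and within 3 mm of its seated height of 6 mm above the seat floor), tongue under the lip, snapped below the roller, released and at rest (x of filter_center in the frame of seat_ref between -0.02 and 0.02 m and y of filter_center in the frame of seat_ref between -0.008 and 0.008 m and z of filter_center in the frame of seat_ref between 0.003 and 0.009 m and angle between the z axis of filter_center and the z axis of seat_ref, either way round below 0.03 rad and angle between the x axis of filter_center and the x axis of seat_ref, either way round below 0.1 rad and linear speed of filter below 0.02 m/s); the robot touches nothing.
It fails at once if the tilted frame is pushed hard against the seat (more than 15 N) (angle between filter_center's own z axis and vertical above 0.17 rad and contact force between filter and extractor above 15 N).
It fails at once if the frame is forced against the extractor (more than 30 N) (contact force between filter and extractor above 30 N).
It fails at once if the frame is dropped into the seat (distance between filter_center and seat_ref below 0.08 m and angle between filter_center's own z axis and vertical above 0.06 rad and angular speed of filter above 3 rad/s).
It fails at once if the brush, hammer or magnet block is disturbed (distance of any of brush, hammer, magnet from where it was at the start of the episode above 0.03 m).
It also fails if it takes over 67 s, if anything falls off the work surface, if the arm or the gripper's body presses on something with over 40 N, if the wrist force passes 120 N, or if a joint passes its speed limit or range.

## Working session

There is one attempt and no reset: what is moved stays moved. The work goes in short steps, Python scripts to look and compute and a tool call to move; the robot and the scene stay as the last step left them, time stands still between calls to the robot, and variables do not carry over. Pictures are saved under pics/ and viewed, and the job is handed in when it is done.

Besides the shell and the picture viewer there is one more tool, called after "Request:" by a JSON object that holds its "api" and its "payload". jog_arm: Moves the arm, as the interface text tells. Its arguments: {"type":"object","properties":{"increments":{"type":"array","items":{"type":"array","items":{"type":"array","items":{"type":"number"}}}},"squeeze":{"type":"number"}},"required":["increments"]}

```bash
ls; mkdir -p pics; python3 - <<'E'
from rig import *
import cv2
o=get_obs(); print(o)
for n in ("side","top"):
    im=camera(n); cv2.imwrite(f"pics/{n}0.png",im[:,:,::-1]); i=camera_info(n); print(n,i)
E
```

```text
pics
{'time': 0.0, 'q': array([-1.47049136e+00,  5.28452781e-01,  1.43387436e+00, -4.41411420e-06,
        1.18139824e+00, -1.78502106e-01]), 'joint_velocities': array([ 0.00076017, -0.00123789, -0.00099765, -0.00066244,  0.0002652 ,
       -0.00134659]), 'joint_torque': array([-8.53185520e-04, -4.40046108e+01, -1.76593530e+01,  6.31885557e-02,
        5.84216556e-02, -1.70309236e-04]), 'position': array([ 0.17195835, -0.60013141,  0.22158874]), 'tool_rot': array([-0.09822673,  0.70100021, -0.69949318,  0.09828279]), 'ft_force': array([-0.05237857,  0.27377935, -0.25381985]), 'moment': array([-0.03484365, -0.05470051, -0.01160485]), 'grip_width': 0.0868201968292035}
side {'K': array([[459.20110453,   0.        , 329.13068837],
       [  0.        , 459.20110453, 236.70215622],
       [  0.        ,   0.        ,   1.        ]]), 'R': array([[-0.82194763, -0.56954089,  0.00502628],
       [-0.349798  ,  0.49781627, -0.79361219],
       [ 0.44949243, -0.65406585, -0.60840317]]), 't': array([0.44238591, 0.23790823, 0.93298386])}
top {'K': array([[577.17201801,   0.        , 327.03142742],
       [  0.        , 577.17201801, 241.86369312],
       [  0.        ,   0.        ,   1.        ]]), 'R': array([[ 0.00630839, -0.9999591 , -0.00648024],
       [-0.9965904 , -0.00575375, -0.08230711],
       [ 0.08226645,  0.00697737, -0.99658595]]), 't': array([0.00609807, 0.53267129, 1.45646726])}
```

View pics/side0.png

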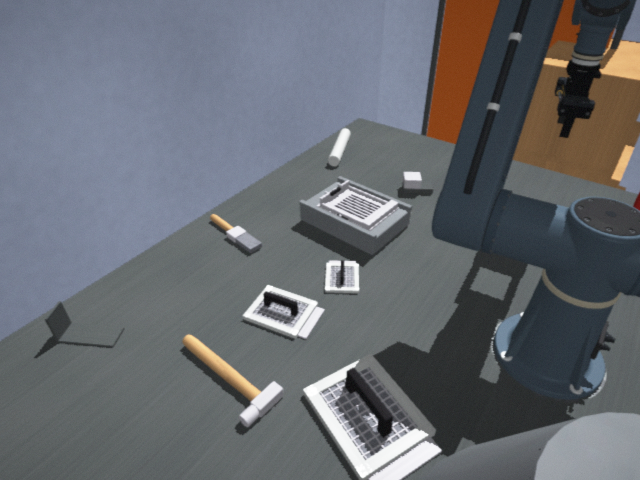

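View pics/top0.png

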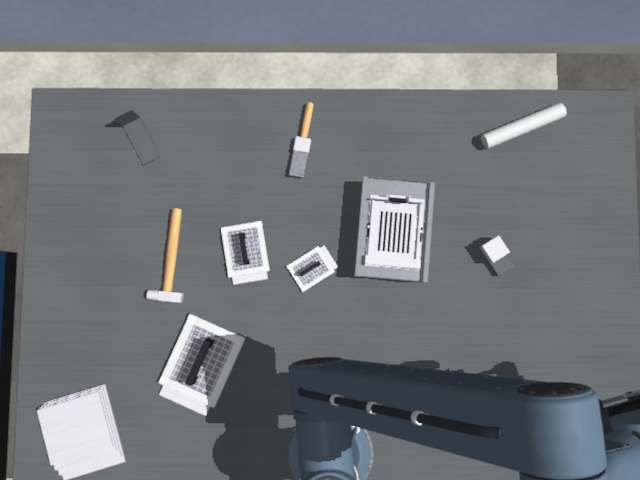

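The candidates in the top view are a large frame at (200,363), a middle one at (245,252), a small one at (312,268), and possibly the paper stack at (80,430). The description points to the middle one. The extractor is at about (395,230). I'll crop both and check their sizes.

```bash
cat > h.py <<'E'
import numpy as np, cv2
from rig import *
def ray(n,u,v):
    i=camera_info(n);d=i["R"].T@np.linalg.inv(i["K"])@np.array([u,v,1.]);c=-i["R"].T@i["t"];return c,d
def onz(n,u,v,z):
    c,d=ray(n,u,v);return c+d*(z-c[2])/d[2]
def proj(n,X):
    i=camera_info(n);p=i["K"]@(i["R"]@np.array(X,float)+i["t"]);return p[:2]/p[2]
E
python3 - <<'E'
import cv2
a=cv2.imread('pics/top0.png');s=cv2.imread('pics/side0.png')
cv2.imwrite('pics/c1.png',cv2.resize(a[210:295,210:290],None,fx=7,fy=7,interpolation=cv2.INTER_NEAREST))
cv2.imwrite('pics/c2.png',cv2.resize(a[170:290,345:445],None,fx=5,fy=5,interpolation=cv2.INTER_NEAREST))
cv2.imwrite('pics/c3.png',cv2.resize(s[170:345,235:415],None,fx=3.4,fy=3.4,interpolation=cv2.INTER_CUBIC))
E
```

```text
(no output)
```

View pics/c1.png

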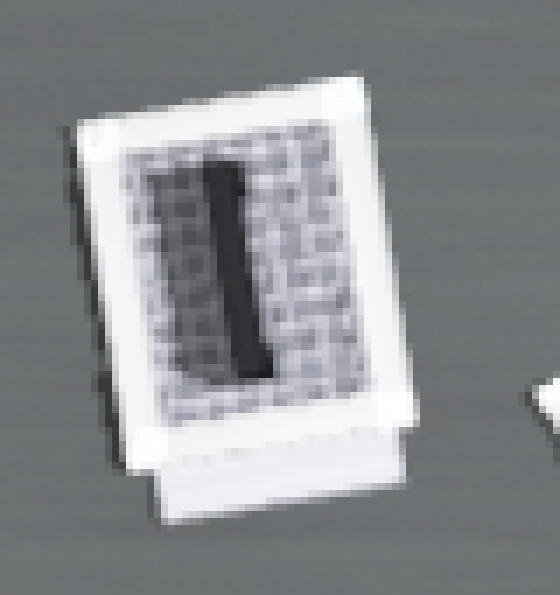

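View pics/c2.png

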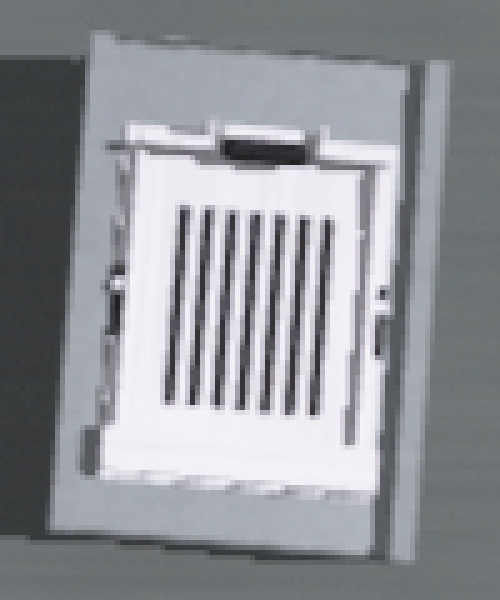

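View pics/c3.png

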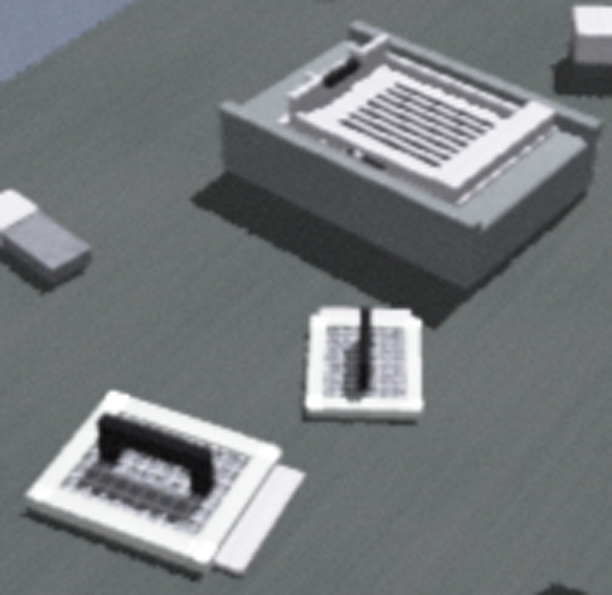

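```bash
cat > m1.py <<'E'
from h import *
def T(p,k,o,z,n='top'): return onz(n,p[0]/k+o[0]-.5,p[1]/k+o[1]-.5,z)
P=[(78,122),(362,77),(415,422),(125,470)]
W=np.array([T(p,7,(210,210),.012) for p in P]);print('plate',W.round(4).tolist())
print([np.linalg.norm(W[i]-W[(i+1)%4]).round(4) for i in range(4)])
Tg=np.array([T(p,7,(210,210),.005) for p in [(163,522),(405,482)]]);print('tip',Tg.round(4).tolist(),np.linalg.norm(Tg[0]-Tg[1]))
H=np.array([T(p,7,(210,210),.046) for p in [(203,162),(243,162),(272,376),(232,382)]]);print('handle',H.round(4).tolist(), H.mean(0)); 
ax=(W[0]+W[1]-W[2]-W[3]);yaw=np.arctan2(ax[1],ax[0]);ah=(H[0]+H[1]-H[2]-H[3]);print('yaw',yaw,np.arctan2(ah[1],ah[0]),np.linalg.norm(ah)/2)
u=np.array([np.cos(yaw),np.sin(yaw),0])
c=W.mean(0);print('center',c-.010*u,'grip',c)  
for z in (.06,.066):
    B=np.array([T(p,5,(345,170),z) for p in [(95,32),(450,62),(412,562),(50,530)]])
    print(z,B.round(4).tolist(),[np.linalg.norm(B[i]-B[(i+1)%4]).round(4) for i in range(4)],B.mean(0))
E
python3 m1.py
```

```text
plate [[0.5706, 0.2849, 0.012], [0.588, 0.1801, 0.012], [0.4606, 0.1586, 0.012], [0.4423, 0.2649, 0.012]]
[np.float64(0.1062), np.float64(0.1292), np.float64(0.1078), np.float64(0.1299)]
tip [[0.4234, 0.2517, 0.005], [0.4387, 0.1628, 0.005]] 0.09027303725472774
handle [[0.5527, 0.2329, 0.046], [0.5528, 0.2184, 0.046], [0.4756, 0.2066, 0.046], [0.4734, 0.221, 0.046]] [0.51363691 0.21973127 0.046     ]
yaw 0.16092896383171051 0.15066231202415808 0.0791407159567287
center [0.50550047 0.22053671 0.012     ] grip [0.51537126 0.22213907 0.012     ]
0.06 [[0.6967, -0.0817, 0.06], [0.6823, -0.2602, 0.06], [0.4314, -0.2391, 0.06], [0.4461, -0.0597, 0.06]] [np.float64(0.179), np.float64(0.2518), np.float64(0.18), np.float64(0.2516)] [ 0.564107   -0.16016898  0.06      ]
0.066 [[0.6955, -0.0814, 0.066], [0.6812, -0.2591, 0.066], [0.4313, -0.2381, 0.066], [0.4459, -0.0594, 0.066]] [np.float64(0.1783), np.float64(0.2508), np.float64(0.1793), np.float64(0.2505)] [ 0.56346699 -0.15950364  0.066     ]
```

```bash
python3 - <<'E'
import cv2,numpy as np
a=cv2.imread('pics/top0.png')[190:285,355:440];s=cv2.imread('pics/side0.png')[175:255,295:415]
f=lambda a,k:cv2.resize((np.clip((a.astype(float)-110)/(255-110),0,1)**1.8*255).astype('uint8'),None,fx=k,fy=k,interpolation=cv2.INTER_NEAREST)
cv2.imwrite('pics/c4.png',f(a,6));cv2.imwrite('pics/c5.png',f(s,6))
E
```

```text
(no output)
```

View pics/c4.png

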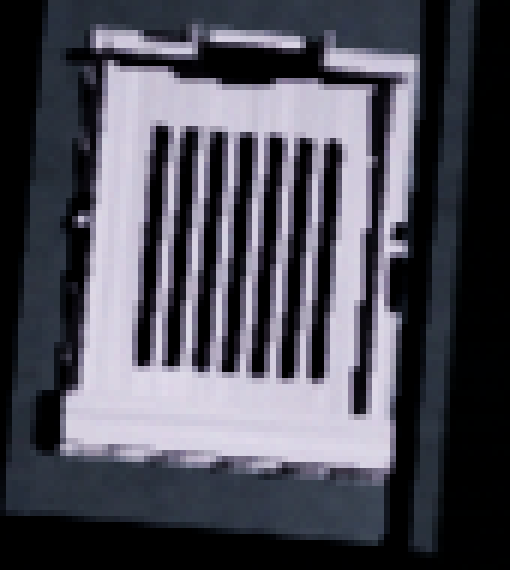

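View pics/c5.png

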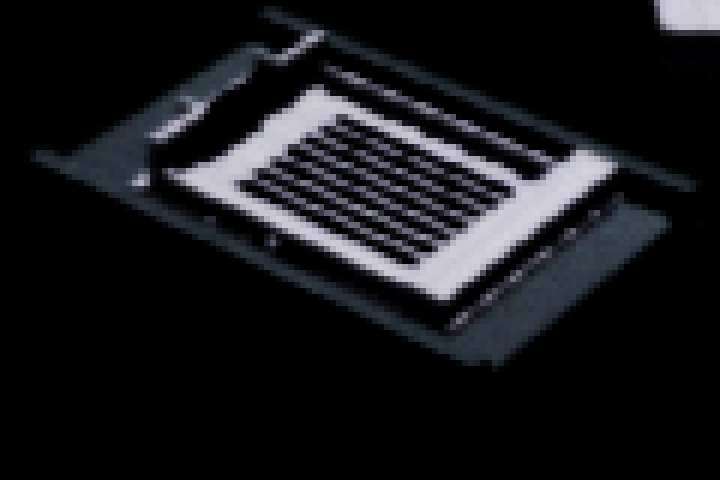

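```bash
cat > m2.py <<'E'
from h import *
def T(p,z): return onz('top',p[0]/6+355-.5,p[1]/6+190-.5,z)
yaw=-0.0858
u=np.array([np.cos(yaw),np.sin(yaw)]);v=np.array([-u[1],u[0]]);c=np.array([.5637,-.1597])
def L(name,p,z):
    w=T(p,z)[:2];print(name,w.round(4),'box-frame',((w-c)@u).round(4),((w-c)@v).round(4))
for n,p,z in [('lip near L',(60,449),.0745),('lip near R',(390,477),.0745),('lip free L',(72,405),.0745),('lip free R',(392,428),.0745),
 ('lip cornerfarL',(66,388),.0745),
 ('wall inner L',(100,55),.084),('wall inner R',(400,78),.084),('wall outer L',(95,28),.084),('wall outer R',(418,54),.084),
 ('roller L',(196,66),.083),('roller R',(323,72),.083),('cheekR top inner',(385,82),.068),('cheekR outer',(413,82),.068),('cheekR in low',(366,412),.06),('slotsL',(160,128),.06),('slotR',(333,143),.06),('slotLb',(142,365),.06),('slotRb',(318,380),.06),('floor left top',(108,66),.06),('floor left bot',(80,385),.06)]: L(n,p,z)
E
python3 m2.py
```

```text
lip near L [ 0.4733 -0.0836] box-frame -0.0966 0.0681
lip near R [ 0.4627 -0.2188] box-frame -0.0956 -0.0675
lip free L [ 0.4914 -0.0885] box-frame -0.0781 0.0647
lip free R [ 0.4828 -0.2197] box-frame -0.0755 -0.0667
lip cornerfarL [ 0.4984 -0.0861] box-frame -0.0714 0.0678
wall inner L [ 0.6351 -0.0994] box-frame 0.066 0.0662
wall inner R [ 0.6262 -0.2225] box-frame 0.0677 -0.0573
wall outer L [ 0.6463 -0.0973] box-frame 0.077 0.0692
wall outer R [ 0.6362 -0.23  ] box-frame 0.0783 -0.0638
roller L [ 0.6309 -0.1389] box-frame 0.0652 0.0265
roller R [ 0.6287 -0.1911] box-frame 0.0674 -0.0257
cheekR top inner [ 0.6269 -0.2188] box-frame 0.0681 -0.0535
cheekR outer [ 0.627  -0.2304] box-frame 0.0691 -0.0651
cheekR in low [ 0.4901 -0.2112] box-frame -0.0689 -0.0577
slotsL [ 0.6083 -0.1261] box-frame 0.0415 0.0373
slotR [ 0.6023 -0.1982] box-frame 0.0418 -0.035
slotLb [ 0.5091 -0.1185] box-frame -0.058 0.0364
slotRb [ 0.5032 -0.1914] box-frame -0.0575 -0.0368
floor left top [ 0.6343 -0.1044] box-frame 0.0656 0.0612
floor left bot [ 0.5006 -0.0927] box-frame -0.0686 0.0613
```

```bash
python3 - <<'E'
import rig
print([x for x in dir(rig) if not x.startswith('__')])
try: print(rig.grip_point_offset)
except Exception as e: print(e)
from scipy.spatial.transform import Rotation as R
o=rig.get_obs(); M=R.from_quat(o['tool_rot']).as_matrix(); print(M.round(3))
z=M[:,2]; 
for yaw in (0.156,-0.0858):
  # target: tool y down, tool z along +-frame y
  for s in (1,-1):
    fy=s*__import__('numpy').array([-__import__('numpy').sin(yaw),__import__('numpy').cos(yaw),0])
    y=[0,0,-1]; x=__import__('numpy').cross(y,fy); Mt=__import__('numpy').array([x,y,fy]).T
    print(yaw,s,__import__('numpy').degrees((R.from_matrix(Mt)*R.from_matrix(M).inv()).as_rotvec()).round(1))
E
```

```text
['Unreachable', 'camera', 'camera_info', 'get_obs', 'grip_point_offset', 'hand_in']
0.0187
[[-0.961 -0.     0.275]
 [-0.275  0.002 -0.961]
 [-0.    -1.    -0.002]]
0.156 1 [  0.   -0.2 173. ]
0.156 -1 [-0.1 -0.  -7. ]
-0.0858 1 [ -0.   -0.2 159.1]
-0.0858 -1 [ -0.1   0.  -20.9]
```

Request:
{"api": "jog_arm", "payload": {"increments": [[[0, 0, -1, 0.035, 0.035, 0.004, -1], [0, 0, -2, 0.07, 0.07, 0.008, -1], [0, 0, -3, 0.105, 0.105, 0.01, -1], [0, 0, -4, 0.14, 0.14, 0.01, -1], [0, 0, -5, 0.175, 0.175, 0.01, -1], [0, 0, -6, 0.21, 0.21, 0.01, -1], [0, 0, -7, 0.245, 0.245, 0.01, -1], [0, 0, -7, 0.28, 0.28, 0.01, -1]]], "squeeze": 40}}

```text
time: 0.9
position: [0.4529, -0.3184, 0.2314]
tool_rot: [-0.055, 0.706, -0.704, 0.055]
ft_force: [0.9, -0.3, -0.1]
grip_width: 0.0873
```

Request:
{"api": "jog_arm", "payload": {"increments": [[[0, 0, 0, 0.006, 0.049, 0, -1], [0, 0, 0, 0.012, 0.098, 0, -1], [0, 0, 0, 0.018, 0.147, 0, -1], [0, 0, 0, 0.024, 0.196, 0, -1], [0, 0, 0, 0.03, 0.245, 0, -1], [0, 0, 0, 0.036, 0.294, 0, -1], [0, 0, 0, 0.042, 0.343, 0, -1], [0, 0, 0, 0.048, 0.392, 0, -1]]]}}

```text
time: 1.7
position: [0.5006, 0.0756, 0.2312]
tool_rot: [-0.055, 0.706, -0.704, 0.055]
ft_force: [1.0, -0.6, -0.2]
grip_width: 0.0869
```

Request:
{"api": "jog_arm", "payload": {"increments": [[[0, 0, 0, 0.006, 0.05, -0.02, -1], [0, 0, 0, 0.012, 0.1, -0.04, -1], [0, 0, 0, 0.013, 0.146, -0.06, -1], [0, 0, 0, 0.013, 0.146, -0.1, -1], [0, 0, 0, 0.013, 0.146, -0.13, -1], [0, 0, 0, 0.013, 0.146, -0.13, -1]]]}}

```text
time: 2.3
position: [0.5096, 0.2215, 0.097]
tool_rot: [-0.06, 0.705, -0.705, 0.052]
ft_force: [-1.0, -0.4, 0.9]
grip_width: 0.0872
```

```bash
cat > st.py <<'E'
from h import *
from scipy.spatial.transform import Rotation as R
o=get_obs();M=R.from_quat(o['tool_rot']).as_matrix();p=o['position']
print('t',round(o['time'],2),'p',p.round(4),'grasp',(p-grip_point_offset*M[:,1]).round(4),'f',o['ft_force'].round(2),'m',o['moment'].round(3),'w',round(o['grip_width'],4))
print('y',M[:,1].round(4),'z',M[:,2].round(4),'q',o['q'].round(2))
E
python3 st.py
```

```text
t 2.3 p [0.5096 0.2215 0.097 ] grasp [0.5098 0.2215 0.1157] f [-1.04 -0.44  0.94] m [0.014 0.026 0.001] w 0.0872
y [-1.120e-02  1.000e-04 -9.999e-01] z [ 0.1568 -0.9876 -0.0018] q [0.21 0.62 1.71 0.   0.83 1.62]
```

Request:
{"api": "jog_arm", "payload": {"increments": [[[0, -0.6, 0, 0.005, -0.001, -0.02, -1], [0, -0.6, 0, 0.005, -0.001, -0.045, -1], [0, -0.6, 0, 0.005, -0.001, -0.065, -1], [0, -0.6, 0, 0.005, -0.001, -0.076, -1], [0, -0.6, 0, 0.005, -0.001, -0.076, -1], [0, -0.6, 0, 0.005, -0.001, -0.076, -1]]]}}

```text
time: 2.9
position: [0.5155, 0.2205, 0.022]
tool_rot: [-0.055, 0.705, -0.705, 0.056]
ft_force: [-0.2, -0.1, -0.1]
grip_width: 0.0866
```

```bash
python3 st.py; python3 - <<'E'
from h import *
a=camera('side')[230:370,210:370];b=camera('top')[190:310,190:320]
cv2.imwrite('pics/g1.png',cv2.resize(a,None,fx=4,fy=4)[:,:,::-1]);cv2.imwrite('pics/g2.png',cv2.resize(b,None,fx=4,fy=4)[:,:,::-1])
E
```

```text
t 2.9 p [0.5155 0.2205 0.022 ] grasp [0.5155 0.2205 0.0407] f [-0.16 -0.06 -0.09] m [ 0.005 -0.006  0.033] w 0.0866
y [ 9.e-04  4.e-04 -1.e+00] z [ 1.564e-01 -9.877e-01 -3.000e-04] q [0.2  0.74 1.73 0.   0.66 1.62]
```

View pics/g1.png

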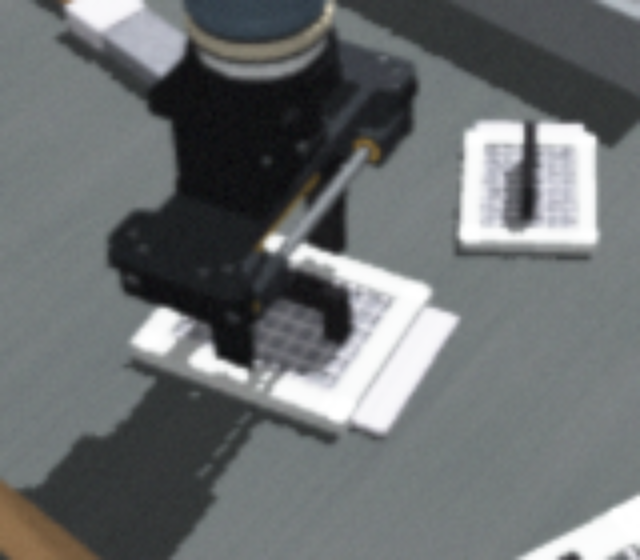

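The open fingers straddle the handle, with the bar at crop (310,290) between them. Closing now.

Request:
{"api": "jog_arm", "payload": {"increments": [[[0, 0, 0, 0, 0, -0.002, -0.5], [0, 0, 0, 0, 0, -0.002, 0.3], [0, 0, 0, 0, 0, -0.002, 1], [0, 0, 0, 0, 0, -0.002, 1], [0, 0, 0, 0, 0, -0.002, 1], [0, 0, 0, 0, 0, -0.002, 1], [0, 0, 0, 0, 0, -0.002, 1]]], "squeeze": 45}}

```text
time: 3.7
position: [0.5156, 0.2206, 0.0203]
tool_rot: [-0.055, 0.705, -0.705, 0.056]
ft_force: [0.7, -0.5, 0.4]
grip_width: 0.039
```

```bash
python3 st.py
```

```text
t 3.7 p [0.5156 0.2206 0.0203] grasp [0.5156 0.2206 0.039 ] f [ 0.75 -0.45  0.4 ] m [-0.023 -0.015  0.044] w 0.039
y [ 1.7e-03  6.0e-04 -1.0e+00] z [ 1.567e-01 -9.876e-01 -3.000e-04] q [0.2  0.75 1.74 0.   0.66 1.62]
```

Still closing.

Request:
{"api": "jog_arm", "payload": {"increments": [[[0, 0, 0, 0, 0, 0, 1], [0, 0, 0, 0, 0, 0, 1], [0, 0, 0, 0, 0, 0, 1], [0, 0, 0, 0, 0, 0, 1], [0, 0, 0, 0, 0, 0, 1], [0, 0, 0, 0, 0, 0, 1]]], "squeeze": 45}}

```text
time: 4.3
position: [0.5156, 0.2206, 0.0203]
tool_rot: [-0.055, 0.705, -0.705, 0.056]
ft_force: [-0.1, -0.9, -0.2]
grip_width: 0.0112
```

```bash
python3 st.py
```

```text
t 4.3 p [0.5156 0.2206 0.0203] grasp [0.5156 0.2206 0.039 ] f [-0.06 -0.9  -0.21] m [ 0.026 -0.016  0.005] w 0.0112
y [ 1.7e-03  5.0e-04 -1.0e+00] z [ 1.566e-01 -9.877e-01 -3.000e-04] q [0.2  0.75 1.74 0.   0.66 1.62]
```

Request:
{"api": "jog_arm", "payload": {"increments": [[[0, 0, 0, 0, 0, 0.01, 1], [0, 0, 0, 0, 0, 0.04, 1], [0, 0, 0, 0, 0, 0.08, 1], [0, 0, 0, 0, 0, 0.12, 1], [0, 0, 0, 0, 0, 0.15, 1], [0, 0, 0, 0, 0, 0.16, 1], [0, 0, 0, 0, 0, 0.16, 1]]]}}

```text
time: 5.0
position: [0.5161, 0.2208, 0.1816]
tool_rot: [-0.054, 0.705, -0.705, 0.057]
ft_force: [0.2, 0.1, -4.2]
grip_width: 0.0113
```

```bash
cat > tgt.py <<'E'
import sys
from h import *
from scipy.spatial.transform import Rotation as R
YAW=-0.0858; C=np.array([.5637,-.1597,.060]); GX=0.0855; GZ=0.0203
Rb=R.from_euler('z',YAW); M0=np.array([[-1,0,0],[0,0,-1],[0,-1,0.]])  # tool axes in frame
def cur():
    o=get_obs();Rt=R.from_quat(o['tool_rot']);Rf=Rt*R.from_matrix(M0).inv();return o,Rt,Rf
def show():
    o,Rt,Rf=cur();tip=o['position']-Rf.apply([GX,0,GZ]);b=Rb.inv().apply(tip-C);fx=(Rb.inv()*Rf).as_matrix()
    f=Rb.inv().apply(o['ft_force'])
    print('t %.2f'%o['time'],'tip(box,mm)',(b*1000).round(1),'tilt %.4f'%np.arcsin(fx[2,0]),'yaw %.4f'%np.arctan2(fx[1,0],fx[0,0]),'roll %.4f'%fx[2,1],'f(box)',f.round(2),'m',Rb.inv().apply(o['moment']).round(3),'w %.4f'%o['grip_width'])
def go(x,y,z,tilt):
    o,Rt,Rf=cur();Rg=Rb*R.from_euler('y',-tilt);p=C+Rb.apply([x,y,z])+Rg.apply([GX,0,GZ])
    print('rot',np.degrees((Rg*Rf.inv()).as_rotvec()).round(2),'shift',(p-o['position']).round(4),'tcp',p.round(4))
show()
if len(sys.argv)>4: go(*map(float,sys.argv[1:5]))
E
python3 tgt.py -0.050 0 0.060 0.22;  python3 - <<'E'
from h import *
a=camera('side');b=camera('top')
cv2.imwrite('pics/l1.png',a[:,:,::-1]);cv2.imwrite('pics/l2.png',b[:,:,::-1])
E
```

```text
t 5.00 tip(box,mm) [-162.9  354.5  100.9] tilt 0.0047 yaw 0.2432 roll 0.0004 f(box) [ 0.24  0.1  -4.21] m [ 0.032 -0.056 -0.014] w 0.0113
rot [  0.42 -12.36 -13.88] shift [ 0.0765 -0.383  -0.0231] tcp [ 0.5926 -0.1622  0.1585]
```

View pics/l1.png

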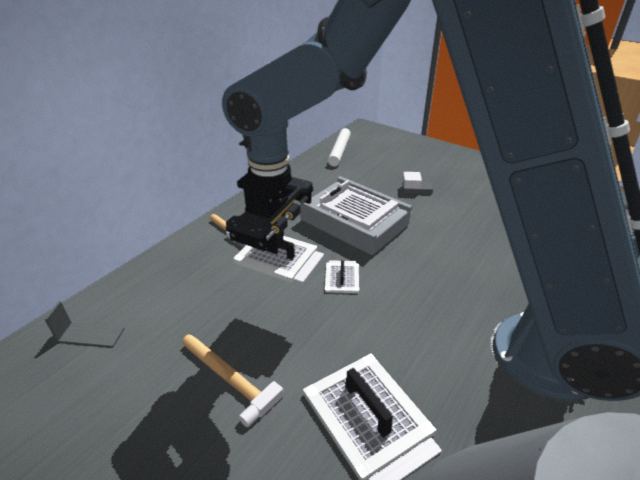

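The frame hangs level in the gripper at about (275,255), and the wrist carries about 4.2 N. Carrying it over the seat while tilting.

Request:
{"api": "jog_arm", "payload": {"increments": [[[0, -2, -2, 0.008, -0.04, 0.015, 1], [0, -4, -4, 0.018, -0.085, 0.02, 1], [0, -6, -6, 0.028, -0.13, 0.02, 1], [0, -8, -8, 0.038, -0.175, 0.02, 1], [0.1, -9, -10, 0.048, -0.22, 0.02, 1], [0.2, -10, -12, 0.058, -0.265, 0.02, 1], [0.3, -11, -13, 0.065, -0.31, 0.02, 1], [0.4, -12.4, -13.9, 0.072, -0.345, 0.02, 1]]]}}

```text
time: 5.9
position: [0.585, -0.127, 0.196]
tool_rot: [-0.105, -0.699, 0.706, -0.043]
ft_force: [0.8, -0.0, -4.4]
grip_width: 0.0117
```

```bash
python3 tgt.py -0.050 0 0.060 0.22
```

```text
t 5.90 tip(box,mm) [-61.   34.7  98.3] tilt 0.2102 yaw -0.0028 roll 0.0007 f(box) [ 0.8   0.05 -4.44] m [ 0.032  0.258 -0.013] w 0.0117
rot [-0.09 -0.56  0.15] shift [ 0.0077 -0.0352 -0.0375] tcp [ 0.5926 -0.1622  0.1585]
```

Request:
{"api": "jog_arm", "payload": {"increments": [[[-0.1, -0.5, 0.1, 0.004, -0.018, -0.005, 1], [-0.1, -0.5, 0.1, 0.008, -0.035, -0.02, 1], [-0.1, -0.5, 0.1, 0.008, -0.035, -0.037, 1], [-0.1, -0.5, 0.1, 0.008, -0.035, -0.037, 1], [-0.1, -0.5, 0.1, 0.008, -0.035, -0.037, 1]]]}}

```text
time: 6.4
position: [0.5913, -0.161, 0.1566]
tool_rot: [-0.106, -0.7, 0.705, -0.045]
ft_force: [1.0, -0.1, -3.0]
grip_width: 0.0115
```

```bash
python3 tgt.py -0.050 0 0.004 0.22;  python3 - <<'E'
from h import *
a=camera('side');b=camera('top')
cv2.imwrite('pics/s1.png',cv2.resize(a[130:270,260:440],None,fx=4.3,fy=4.2)[:,:,::-1]);cv2.imwrite('pics/s2.png',cv2.resize(b[160:300,320:480],None,fx=4,fy=4)[:,:,::-1])
E
```

```text
t 6.40 tip(box,mm) [-51.6   1.2  58.6] tilt 0.2137 yaw -0.0013 roll 0.0020 f(box) [ 0.99 -0.05 -3.02] m [0.017 0.205 0.027] w 0.0115
rot [-0.15 -0.35  0.05] shift [ 0.0013 -0.0012 -0.0542] tcp [ 0.5926 -0.1622  0.1025]
```

View pics/s1.png

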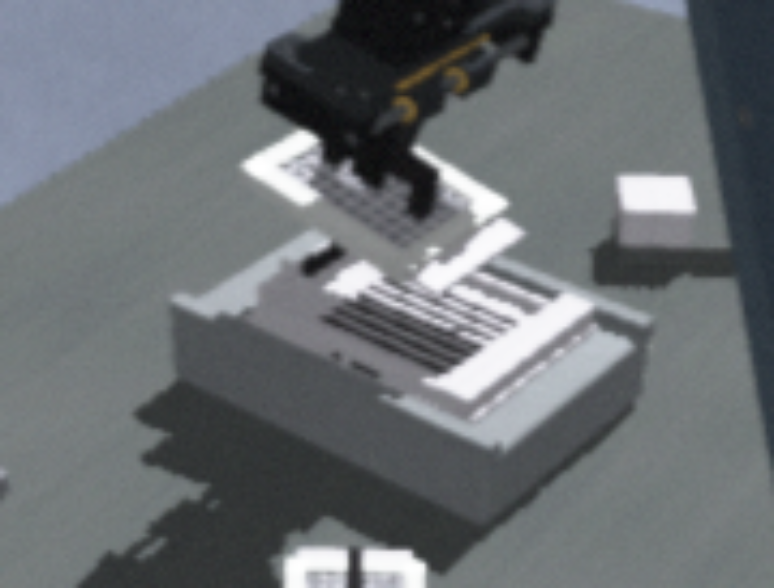

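View pics/s2.png

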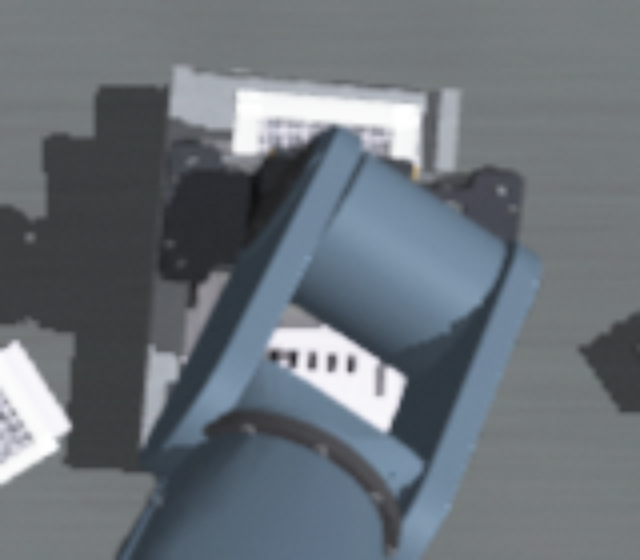

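```bash
python3 - <<'E'
import sys; sys.argv=['x']
from tgt import *
o,Rt,Rf=cur();tip=o['position']-Rf.apply([GX,0,GZ])
for n,q in [('tip+y',(0,.045,.005)),('tip-y',(0,-.045,.005)),('front+y',(.150,.053,.012)),('front-y',(.15,-.053,.012)),('plate rear -y',(.02,-.053,.012))]:
    s=proj('side',tip+Rf.apply(q));t=proj('top',tip+Rf.apply(q));print(n,((s-[260,130]+.5)*[4.3,4.2]).round(0),((t-[320,160]+.5)*4).round(0))
for n,q in [('lip free +y',(-.073,.068,.0145)),('lip free -y',(-.073,-.068,.0145)),('lip near+y',(-.0965,.068,.0145)),('lip near-y',(-.0965,-.068,.0145))]:
    s=proj('side',C+Rb.apply(q));print(n,((s-[260,130]+.5)*[4.3,4.2]).round(0))
E
```

```text
t 6.50 tip(box,mm) [-49.9   0.8  60.3] tilt 0.2182 yaw -0.0003 roll 0.0001 f(box) [-0.46  0.18 -3.51] m [ 0.062  0.267 -0.004] w 0.0116
tip+y [437. 289.] [229. 343.]
tip-y [524. 230.] [380. 357.]
front+y [241. 161.] [242.  90.]
front-y [349. 100.] [423. 106.]
plate rear -y [508. 200.] [399. 326.]
lip free +y [440. 388.]
lip free -y [568. 294.]
lip near+y [473. 403.]
lip near-y [599. 307.]
```

Request:
{"api": "jog_arm", "payload": {"increments": [[[0, 0, 0, 0, -0.001, -0.015, 1], [0, 0, 0, 0, -0.001, -0.03, 1], [0, 0, 0, 0, -0.001, -0.042, 1], [0, 0, 0, 0, -0.001, -0.05, 1], [0, 0, 0, 0, -0.001, -0.054, 1], [0, 0, 0, 0, -0.001, -0.055, 1], [0, 0, 0, 0, -0.001, -0.055, 1]]]}}

```text
time: 7.2
position: [0.5932, -0.1626, 0.104]
tool_rot: [-0.107, -0.699, 0.706, -0.047]
ft_force: [-1.0, 0.3, -3.4]
grip_width: 0.0115
```

```bash
python3 tgt.py -0.060 0 0.003 0.22;  python3 - <<'E'
from h import *
a=camera('side')
cv2.imwrite('pics/s3.png',cv2.resize(a[150:260,290:420],None,fx=6,fy=5.4,interpolation=cv2.INTER_CUBIC)[:,:,::-1])
E
```

```text
t 7.20 tip(box,mm) [-49.4  -0.3   5.6] tilt 0.2190 yaw -0.0001 roll -0.0003 f(box) [-1.06  0.2  -3.37] m [0.019 0.259 0.011] w 0.0115
rot [ 0.01 -0.06  0.01] shift [-0.0106  0.0012 -0.0025] tcp [ 0.5826 -0.1613  0.1015]
```

View pics/s3.png

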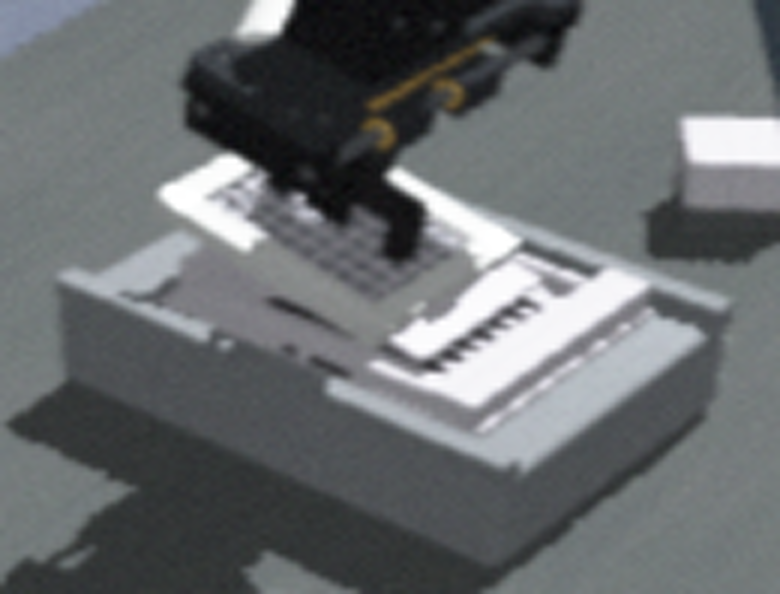

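Request:
{"api": "jog_arm", "payload": {"increments": [[[0, 0, 0, 0, 0, -0.0015, 1], [0, 0, 0, 0, 0, -0.003, 1], [0, 0, 0, 0, 0, -0.0035, 1], [0, 0, 0, 0, 0, -0.004, 1]]]}}

```text
time: 7.65
position: [0.5933, -0.1626, 0.1002]
tool_rot: [-0.107, -0.699, 0.706, -0.047]
ft_force: [-0.1, -0.6, -4.0]
grip_width: 0.0116
```

```bash
python3 tgt.py -0.060 0 0.001 0.22
```

```text
t 7.65 tip(box,mm) [-49.3  -0.4   1.8] tilt 0.2193 yaw -0.0001 roll -0.0004 f(box) [-0.04 -0.61 -4.04] m [0.043 0.245 0.043] w 0.0116
rot [ 0.02 -0.04  0.01] shift [-0.0106  0.0013 -0.0007] tcp [ 0.5826 -0.1613  0.0995]
```

Request:
{"api": "jog_arm", "payload": {"increments": [[[0, 0, 0, 0, 0, -0.0005, 1], [0, 0, 0, 0, 0, -0.001, 1], [0, 0, 0, 0, 0, -0.001, 1]]]}}

```text
time: 7.95
position: [0.5932, -0.1626, 0.0991]
tool_rot: [-0.107, -0.699, 0.706, -0.047]
ft_force: [-0.9, 0.3, -3.4]
grip_width: 0.0118
```

```bash
python3 tgt.py -0.060 0 0.001 0.22
```

```text
t 7.95 tip(box,mm) [-49.4  -0.3   0.7] tilt 0.2191 yaw -0.0002 roll -0.0003 f(box) [-0.95  0.19 -3.41] m [0.005 0.303 0.007] w 0.0118
rot [ 0.01 -0.05  0.01] shift [-0.0106  0.0013  0.0004] tcp [ 0.5826 -0.1613  0.0995]
```

Request:
{"api": "jog_arm", "payload": {"increments": [[[0, 0, 0, -0.003, 0.0003, 0, 1], [0, 0, 0, -0.006, 0.0006, 0, 1], [0, 0, 0, -0.009, 0.001, 0, 1], [0, 0, 0, -0.012, 0.0013, 0, 1], [0, 0, 0, -0.015, 0.0015, 0, 1], [0, 0, 0, -0.016, 0.0016, 0, 1]]]}}

```text
time: 8.55
position: [0.5767, -0.1609, 0.0991]
tool_rot: [-0.107, -0.699, 0.706, -0.047]
ft_force: [-0.2, 0.1, -3.8]
grip_width: 0.0113
```

```bash
python3 tgt.py -0.075 0 0.001 0.22
```

```text
t 8.55 tip(box,mm) [-66.   -0.    0.7] tilt 0.2187 yaw -0.0004 roll -0.0001 f(box) [-0.21  0.08 -3.83] m [0.071 0.339 0.051] w 0.0113
rot [-0.   -0.08  0.02] shift [-0.009   0.0008  0.0004] tcp [ 0.5677 -0.16    0.0995]
```

Request:
{"api": "jog_arm", "payload": {"increments": [[[0, 0, 0, -0.001, 0.0001, 0, 1], [0, 0, 0, -0.002, 0.0002, 0, 1], [0, 0, 0, -0.003, 0.0003, 0, 1], [0, 0, 0, -0.004, 0.0004, 0, 1]]]}}

```text
time: 8.95
position: [0.5727, -0.1605, 0.0991]
tool_rot: [-0.107, -0.699, 0.706, -0.047]
ft_force: [0.1, -0.2, -4.0]
grip_width: 0.0114
```

Request:
{"api": "jog_arm", "payload": {"increments": [[[0, 0, 0, -0.001, 0.0001, 0, 1], [0, 0, 0, -0.002, 0.0002, 0, 1], [0, 0, 0, -0.003, 0.0003, 0, 1]]]}}

```text
time: 9.25
position: [0.5696, -0.1602, 0.0991]
tool_rot: [-0.107, -0.699, 0.706, -0.047]
ft_force: [0.1, -0.8, -3.4]
grip_width: 0.0114
```

Request:
{"api": "jog_arm", "payload": {"increments": [[[0, 0, 0, -0.001, 0.0001, 0, 1], [0, 0, 0, -0.002, 0.0002, 0, 1], [0, 0, 0, -0.003, 0.0003, 0, 1]]]}}

```text
time: 9.55
position: [0.5665, -0.1599, 0.0991]
tool_rot: [-0.107, -0.699, 0.706, -0.047]
ft_force: [-0.6, -0.6, -4.3]
grip_width: 0.0117
```

```bash
python3 tgt.py -0.080 0 0.001 0.22
```

```text
t 9.55 tip(box,mm) [-76.2   0.1   0.7] tilt 0.2188 yaw -0.0003 roll -0.0001 f(box) [-0.53 -0.61 -4.28] m [ 0.05   0.26  -0.003] w 0.0117
rot [ 0.   -0.07  0.02] shift [-0.0038  0.0003  0.0004] tcp [ 0.5627 -0.1596  0.0995]
```

No contact yet. Smaller steps from here.

Request:
{"api": "jog_arm", "payload": {"increments": [[[0, 0, 0, -0.001, 0.0001, 0, 1], [0, 0, 0, -0.002, 0.0002, 0, 1]]]}}

```text
time: 9.75
position: [0.5645, -0.1597, 0.0991]
tool_rot: [-0.107, -0.699, 0.706, -0.047]
ft_force: [0.6, 0.2, -3.0]
grip_width: 0.0116
```

Request:
{"api": "jog_arm", "payload": {"increments": [[[0, 0, 0, -0.001, 0.0001, 0, 1], [0, 0, 0, -0.002, 0.0002, 0, 1]]]}}

```text
time: 9.95
position: [0.5624, -0.1595, 0.0991]
tool_rot: [-0.107, -0.699, 0.706, -0.047]
ft_force: [-0.1, 0.2, -2.9]
grip_width: 0.0112
```

Request:
{"api": "jog_arm", "payload": {"increments": [[[0, 0, 0, -0.001, 0.0001, 0, 1], [0, 0, 0, -0.0015, 0.0001, 0, 1]]]}}

```text
time: 10.15
position: [0.5607, -0.1593, 0.0991]
tool_rot: [-0.107, -0.699, 0.706, -0.047]
ft_force: [-0.5, -0.4, -4.4]
grip_width: 0.0112
```

```bash
python3 tgt.py -0.085 0 0.001 0.22
```

```text
t 10.15 tip(box,mm) [-82.1   0.1   0.7] tilt 0.2186 yaw -0.0004 roll -0.0001 f(box) [-0.42 -0.46 -4.4 ] m [0.032 0.301 0.026] w 0.0112
rot [-0.   -0.08  0.02] shift [-0.003   0.0002  0.0004] tcp [ 0.5577 -0.1592  0.0995]
```

Request:
{"api": "jog_arm", "payload": {"increments": [[[0, 0, 0, -0.001, 0.0001, 0, 1], [0, 0, 0, -0.0015, 0.0001, 0, 1]]]}}

```text
time: 10.35
position: [0.5597, -0.1595, 0.0994]
tool_rot: [-0.108, -0.699, 0.706, -0.047]
ft_force: [-0.1, 0.7, -3.4]
grip_width: 0.0114
```

Request:
{"api": "jog_arm", "payload": {"increments": [[[0, 0, 0, -0.0005, 0, 0, 1], [0, 0, 0, -0.001, 0.0001, 0, 1]]]}}

```text
time: 10.55
position: [0.5595, -0.1596, 0.0997]
tool_rot: [-0.109, -0.698, 0.706, -0.048]
ft_force: [2.3, 1.1, -3.2]
grip_width: 0.0115
```

Request:
{"api": "jog_arm", "payload": {"increments": [[[0, 0, 0, -0.0005, 0, 0, 1], [0, 0, 0, -0.001, 0.0001, 0, 1]]]}}

```text
time: 10.75
position: [0.5593, -0.1597, 0.1]
tool_rot: [-0.11, -0.698, 0.706, -0.048]
ft_force: [3.8, 0.8, -3.1]
grip_width: 0.0116
```

```bash
python3 tgt.py -0.085 0 0.001 0.22
```

```text
t 10.75 tip(box,mm) [-83.3  -0.3   1.2] tilt 0.2237 yaw -0.0015 roll -0.0013 f(box) [ 3.71  1.13 -3.07] m [ 0.358 -0.405  0.029] w 0.0116
rot [0.09 0.21 0.1 ] shift [-0.0016  0.0006 -0.0005] tcp [ 0.5577 -0.1592  0.0995]
```

```bash
python3 tgt.py -0.084 0 0.0005 0.16;  python3 - <<'E'
from h import *
a=camera('side')
cv2.imwrite('pics/s4.png',cv2.resize(a[150:260,290:420],None,fx=6,fy=5.4,interpolation=cv2.INTER_CUBIC)[:,:,::-1])
E
```

```text
t 10.75 tip(box,mm) [-83.3  -0.3   1.2] tilt 0.2237 yaw -0.0015 roll -0.0013 f(box) [ 3.71  1.13 -3.07] m [ 0.358 -0.405  0.029] w 0.0116
rot [0.39 3.63 0.1 ] shift [ 0.0016  0.0003 -0.0058] tcp [ 0.5609 -0.1595  0.0942]
```

View pics/s4.png

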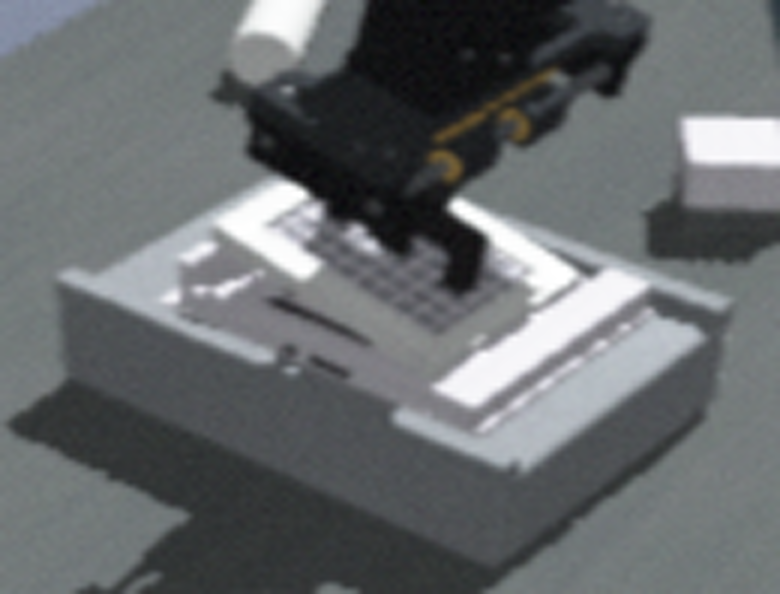

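The tongue has disappeared under the lip: the white lip band runs from (440,390) to (650,285) and the frame's rear edge sits right behind it. Contact is at the depth I expected for the stop. Rotating down slowly.

Request:
{"api": "jog_arm", "payload": {"increments": [[[0.08, 0.7, 0, 0, 0.0001, -0.0012, 1], [0.16, 1.4, 0, 0.0003, 0.0001, -0.0024, 1], [0.24, 2.1, 0, 0.0007, 0.0001, -0.0036, 1], [0.32, 2.9, 0.1, 0.001, 0.0002, -0.0047, 1], [0.39, 3.6, 0.1, 0.0014, 0.0002, -0.0058, 1], [0.39, 3.6, 0.1, 0.0014, 0.0002, -0.0058, 1]]]}}

```text
time: 11.4
position: [0.5615, -0.16, 0.0943]
tool_rot: [-0.087, -0.701, 0.707, -0.027]
ft_force: [4.9, 0.2, -1.0]
grip_width: 0.0113
```

```bash
python3 tgt.py -0.084 0 0.0005 0.14
```

```text
t 11.40 tip(box,mm) [-83.3  -0.5   0.5] tilt 0.1613 yaw 0.0004 roll -0.0008 f(box) [ 4.86  0.63 -1.01] m [ 0.121 -0.542 -0.02 ] w 0.0113
rot [ 0.15  1.21 -0.02] shift [ 0.      0.0005 -0.0018] tcp [ 0.5615 -0.1595  0.0925]
```

Request:
{"api": "jog_arm", "payload": {"increments": [[[0.05, 0.4, 0, 0, 0.0003, -0.0006, 1], [0.1, 0.8, 0, 0, 0.0004, -0.0012, 1], [0.15, 1.2, 0, 0, 0.0005, -0.0018, 1], [0.15, 1.2, 0, 0, 0.0005, -0.0018, 1]]]}}

```text
time: 11.8
position: [0.5621, -0.1599, 0.0927]
tool_rot: [-0.08, -0.702, 0.707, -0.02]
ft_force: [4.2, -1.2, -0.8]
grip_width: 0.0117
```

```bash
python3 tgt.py -0.084 0 0.0005 0.125
```

```text
t 11.80 tip(box,mm) [-83.4  -0.4   0.6] tilt 0.1413 yaw 0.0005 roll -0.0007 f(box) [ 4.28 -0.86 -0.84] m [-0.102 -0.63  -0.04 ] w 0.0117
rot [ 0.12  0.92 -0.03] shift [-0.0001  0.0004 -0.0014] tcp [ 0.562  -0.1596  0.0913]
```

Request:
{"api": "jog_arm", "payload": {"increments": [[[0.04, 0.3, 0, 0, 0.0002, -0.0005, 1], [0.08, 0.6, 0, 0, 0.0003, -0.001, 1], [0.12, 0.9, 0, 0, 0.0003, -0.0014, 1], [0.12, 0.9, 0, 0, 0.0003, -0.0014, 1]]]}}

```text
time: 12.2
position: [0.5623, -0.1599, 0.0916]
tool_rot: [-0.074, -0.703, 0.707, -0.014]
ft_force: [3.1, -0.8, 1.5]
grip_width: 0.0116
```

```bash
python3 tgt.py -0.084 0 0.0005 0.115
```

```text
t 12.20 tip(box,mm) [-83.6  -0.4   0.8] tilt 0.1258 yaw 0.0006 roll -0.0005 f(box) [ 3.16 -0.5   1.54] m [-0.147 -0.567 -0.073] w 0.0116
rot [ 0.08  0.61 -0.03] shift [-0.      0.0003 -0.0012] tcp [ 0.5623 -0.1596  0.0905]
```

Request:
{"api": "jog_arm", "payload": {"increments": [[[0.06, 0.5, 0, 0, 0.0001, -0.0008, 1], [0.12, 1.0, 0, 0, 0.0002, -0.0016, 1], [0.12, 1.0, 0, 0, 0.0002, -0.0016, 1]]]}}

```text
time: 12.5
position: [0.5628, -0.1599, 0.0901]
tool_rot: [-0.068, -0.704, 0.707, -0.008]
ft_force: [3.8, -2.0, 2.2]
grip_width: 0.0116
```

```bash
python3 tgt.py -0.084 0 0.0005 0.1
```

```text
t 12.50 tip(box,mm) [-83.7  -0.4   0.6] tilt 0.1087 yaw 0.0007 roll -0.0003 f(box) [ 3.92 -1.63  2.17] m [-0.118 -0.698 -0.121] w 0.0116
rot [ 0.06  0.5  -0.04] shift [-0.      0.0003 -0.0009] tcp [ 0.5627 -0.1596  0.0892]
```

```bash
python3 - <<'E'
import sys; sys.argv=['x']
from tgt import *
a=camera('side')
cv2.imwrite('pics/s5.png',cv2.resize(a[150:230,310:400],None,fx=8,fy=7,interpolation=cv2.INTER_CUBIC)[:,:,::-1])
o,Rt,Rf=cur();tip=o['position']-Rf.apply([GX,0,GZ])
for d in (0,.03):
  R2=Rf*R.from_euler('y',-d)
  for n,q in [('front+y top',(.150,.053,.012)),('front+y bot',(.150,.053,0)),('front-y',(.15,-.053,.012)),('rear+y',(.02,.053,.012))]:
    s=proj('side',tip+R2.apply(q));print(d,n,((s-[310,150]+.5)*[8,7]).round(0))
E
```

```text
t 12.50 tip(box,mm) [-83.7  -0.4   0.6] tilt 0.1087 yaw 0.0007 roll -0.0003 f(box) [ 3.92 -1.63  2.17] m [-0.118 -0.698 -0.121] w 0.0116
0 front+y top [120. 325.]
0 front+y bot [117. 350.]
0 front-y [312. 217.]
0 rear+y [428. 480.]
0.03 front+y top [122. 316.]
0.03 front+y bot [118. 341.]
0.03 front-y [315. 209.]
0.03 rear+y [429. 479.]
```

View pics/s5.png

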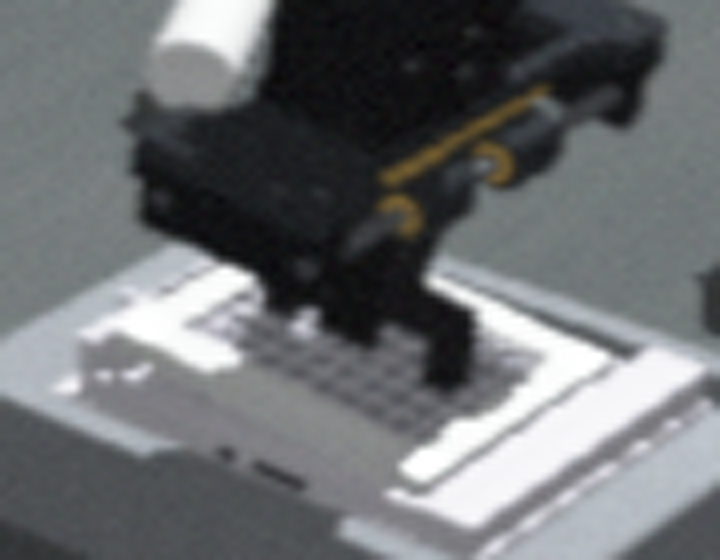

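Request:
{"api": "jog_arm", "payload": {"increments": [[[0.06, 0.5, 0, 0, 0.0001, -0.0008, 1], [0.12, 1.0, 0, 0, 0.0002, -0.0016, 1], [0.12, 1.0, 0, 0, 0.0002, -0.0016, 1]]]}}

```text
time: 12.85
position: [0.5634, -0.16, 0.0882]
tool_rot: [-0.062, -0.704, 0.707, -0.002]
ft_force: [4.6, -1.8, 0.2]
grip_width: 0.0113
```

```bash
python3 tgt.py -0.084 0 0.0005 0.08
```

```text
t 12.85 tip(box,mm) [-83.5  -0.4   0.2] tilt 0.0918 yaw 0.0008 roll -0.0001 f(box) [ 4.71 -1.45  0.16] m [-0.175 -0.738 -0.067] w 0.0113
rot [ 0.06  0.67 -0.04] shift [-0.0001  0.0003 -0.0007] tcp [ 0.5633 -0.1597  0.0876]
```

Request:
{"api": "jog_arm", "payload": {"increments": [[[0.06, 0.5, 0, 0, 0.0001, -0.0008, 1], [0.12, 1.0, 0, 0, 0.0002, -0.0016, 1], [0.12, 1.0, 0, 0, 0.0002, -0.0016, 1]]]}}

```text
time: 13.15
position: [0.564, -0.16, 0.0864]
tool_rot: [-0.056, -0.705, 0.707, 0.004]
ft_force: [6.2, -2.8, 0.0]
grip_width: 0.0108
```

```bash
python3 tgt.py -0.084 0 0.0005 0.06
```

```text
t 13.15 tip(box,mm) [-83.5  -0.4  -0.2] tilt 0.0743 yaw 0.0009 roll 0.0001 f(box) [ 6.4  -2.24  0.04] m [-0.163 -0.685 -0.105] w 0.0108
rot [ 0.06  0.82 -0.05] shift [-0.0001  0.0003 -0.0005] tcp [ 0.5638 -0.1597  0.0859]
```

Request:
{"api": "jog_arm", "payload": {"increments": [[[0.06, 0.5, 0, 0.0006, -0.0001, -0.0008, 1], [0.12, 1.0, 0, 0.001, -0.0002, -0.0016, 1], [0.12, 1.0, 0, 0.001, -0.0002, -0.0016, 1]]]}}

```text
time: 13.45
position: [0.5645, -0.1601, 0.0844]
tool_rot: [-0.049, -0.706, 0.707, 0.011]
ft_force: [3.0, -1.0, 0.8]
grip_width: 0.0112
```

```bash
python3 tgt.py -0.084 0 0.0005 0.04; python3 - <<'E'
import sys; sys.argv=['x']
from tgt import *
a=camera('side')
cv2.imwrite('pics/s6.png',cv2.resize(a[150:230,310:400],None,fx=8,fy=7,interpolation=cv2.INTER_CUBIC)[:,:,::-1])
o,Rt,Rf=cur();tip=o['position']-Rf.apply([GX,0,GZ])
for d in (0,.03,.06):
  R2=Rf*R.from_euler('y',-d)
  for n,q in [('front+y top',(.150,.053,.012)),('front+y bot',(.150,.053,0)),('rear+y',(.02,.053,.012))]:
    s=proj('side',tip+R2.apply(q));print(d,n,((s-[310,150]+.5)*[8,7]).round(0))
E
```

```text
t 13.45 tip(box,mm) [-83.4  -0.4  -0.6] tilt 0.0548 yaw 0.0011 roll 0.0011 f(box) [ 3.04 -0.78  0.84] m [-0.228 -0.34  -0.071] w 0.0112
rot [ 0.01  0.85 -0.07] shift [-0.0002  0.0003 -0.0002] tcp [ 0.5643 -0.1598  0.0842]
t 13.45 tip(box,mm) [-83.4  -0.4  -0.6] tilt 0.0548 yaw 0.0011 roll 0.0011 f(box) [ 3.04 -0.78  0.84] m [-0.228 -0.34  -0.071] w 0.0112
0 front+y top [116. 344.]
0 front+y bot [115. 369.]
0 rear+y [425. 483.]
0.03 front+y top [118. 335.]
0.03 front+y bot [115. 360.]
0.03 rear+y [426. 483.]
0.06 front+y top [120. 326.]
0.06 front+y bot [116. 350.]
0.06 rear+y [427. 482.]
```

View pics/s6.png

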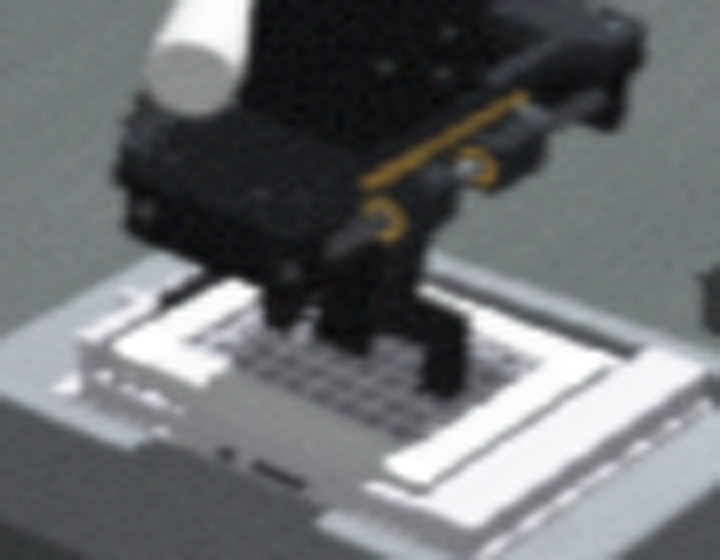

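The front edge, near (115,345), is now below the top of the far wall and follows the tool without slipping. I'll keep going down gently.

Request:
{"api": "jog_arm", "payload": {"increments": [[[0.05, 0.5, 0, 0.0005, 0, -0.0006, 1], [0.1, 1.0, 0, 0.0008, 0, -0.0012, 1], [0.1, 1.0, 0, 0.0008, 0, -0.0012, 1]]]}}

```text
time: 13.8
position: [0.5649, -0.1601, 0.0827]
tool_rot: [-0.043, -0.706, 0.706, 0.017]
ft_force: [2.6, -3.2, -1.5]
grip_width: 0.0116
```

```bash
python3 tgt.py -0.084 0 0.0 0.02
```

```text
t 13.80 tip(box,mm) [-83.5  -0.3  -0.6] tilt 0.0360 yaw 0.0014 roll 0.0014 f(box) [ 2.91 -2.95 -1.46] m [-0.359 -0.291 -0.033] w 0.0116
rot [-0.    0.92 -0.08] shift [-0.0001  0.0003 -0.0007] tcp [ 0.5648 -0.1598  0.082 ]
```

Request:
{"api": "jog_arm", "payload": {"increments": [[[0.05, 0.5, 0, 0.0005, 0, -0.0006, 1], [0.1, 1.0, 0, 0.0008, 0, -0.0012, 1], [0.1, 1.0, 0, 0.0008, 0, -0.0012, 1]]]}}

```text
time: 14.1
position: [0.5653, -0.1599, 0.0808]
tool_rot: [0.036, 0.707, -0.706, -0.024]
ft_force: [1.5, -3.2, -3.7]
grip_width: 0.0112
```

```bash
python3 tgt.py -0.084 0 0.0 0.0
```

```text
t 14.10 tip(box,mm) [-83.6  -0.2  -0.9] tilt 0.0166 yaw 0.0016 roll 0.0021 f(box) [ 1.81 -3.02 -3.72] m [-0.44  -0.27  -0.051] w 0.0112
rot [-0.04  0.96 -0.09] shift [-0.0001  0.0001 -0.0005] tcp [ 0.5652 -0.1598  0.0803]
```

Request:
{"api": "jog_arm", "payload": {"increments": [[[-0.02, 0.5, 0, 0.0004, -0.0002, -0.0004, 1], [-0.04, 1.0, -0.1, 0.0006, -0.0004, -0.0008, 1], [-0.04, 1.0, -0.1, 0.0006, -0.0004, -0.0008, 1]]]}}

```text
time: 14.4
position: [0.5652, -0.1599, 0.0803]
tool_rot: [0.029, 0.707, -0.706, -0.031]
ft_force: [0.1, -1.0, 2.2]
grip_width: 0.0112
```

```bash
python3 tgt.py -0.084 0 0.0 0.0; python3 - <<'E'
import sys; sys.argv=['x']
from tgt import *
a=camera('side')
cv2.imwrite('pics/s7.png',cv2.resize(a[150:230,310:400],None,fx=8,fy=7,interpolation=cv2.INTER_CUBIC)[:,:,::-1])
E
```

```text
t 14.40 tip(box,mm) [-84.   -0.1   0.2] tilt -0.0026 yaw 0.0003 roll 0.0004 f(box) [ 0.19 -0.94  2.18] m [-0.14  -0.031 -0.05 ] w 0.0112
rot [-0.03 -0.15 -0.02] shift [-0.      0.0001  0.    ] tcp [ 0.5652 -0.1598  0.0803]
t 14.40 tip(box,mm) [-84.   -0.1   0.2] tilt -0.0026 yaw 0.0003 roll 0.0004 f(box) [ 0.19 -0.94  2.18] m [-0.14  -0.031 -0.05 ] w 0.0112
```

View pics/s7.png

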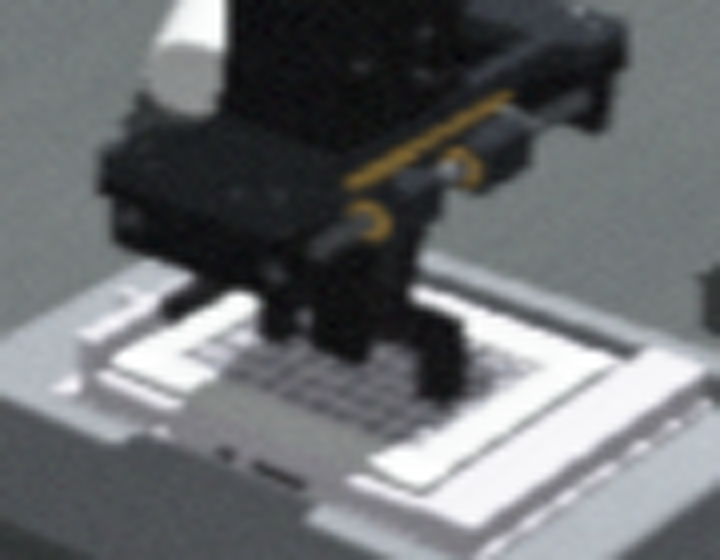

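Request:
{"api": "jog_arm", "payload": {"increments": [[[0, 0, 0, 0, 0, 0, 0], [0, 0, 0, 0, 0, 0, 0], [0, 0, 0, 0, 0, 0, 0], [0, 0, 0, 0, 0, 0, 0], [0, 0, 0, 0, 0, 0, 0], [0, 0, 0, 0, 0, 0, 0], [0, 0, 0, 0, 0, 0, 0]]]}}

```text
time: 15.15
position: [0.5652, -0.1599, 0.0802]
tool_rot: [0.029, 0.707, -0.706, -0.031]
ft_force: [0.8, 1.0, 0.0]
grip_width: 0.0434
```

```bash
python3 tgt.py
```

```text
t 15.15 tip(box,mm) [-84.1  -0.1   0.1] tilt -0.0023 yaw 0.0002 roll 0.0004 f(box) [0.7  1.11 0.02] m [0.001 0.031 0.03 ] w 0.0434
```

Request:
{"api": "jog_arm", "payload": {"increments": [[[0, 0, 0, 0, 0, 0.005, 0], [0, 0, 0, 0, 0, 0.02, 0], [0, 0, 0, 0, 0, 0.05, 0], [0, 0, 0, 0, 0, 0.09, 0], [0, 0, 0, 0, 0, 0.13, 0], [0, 0, 0, 0, 0, 0.17, 0], [0, 0, 0, -0.02, 0.04, 0.2, 0], [0, 0, 0, -0.03, 0.08, 0.2, 0]]]}}

```text
time: 15.95
position: [0.5372, -0.0811, 0.285]
tool_rot: [-0.034, -0.705, 0.707, 0.029]
ft_force: [0.0, 0.2, 0.0]
grip_width: 0.0436
```

```bash
python3 st.py; python3 - <<'E'
from h import *
a=camera('side');b=camera('top')
cv2.imwrite('pics/e1.png',cv2.resize(a[140:250,280:420],None,fx=5.6,fy=5.4,interpolation=cv2.INTER_CUBIC)[:,:,::-1]);cv2.imwrite('pics/e2.png',cv2.resize(b[170:290,330:450],None,fx=5,fy=5,interpolation=cv2.INTER_CUBIC)[:,:,::-1])
E
```

```text
t 15.95 p [ 0.5372 -0.0811  0.285 ] grasp [ 0.5371 -0.0811  0.3037] f [0.03 0.17 0.04] m [ 0.077 -0.042  0.01 ] w 0.0436
y [ 0.0071 -0.0029 -1.    ] z [-0.0886 -0.9961  0.0023] q [-0.36  0.34  1.57 -0.    1.23  1.3 ]
```

View pics/e1.png

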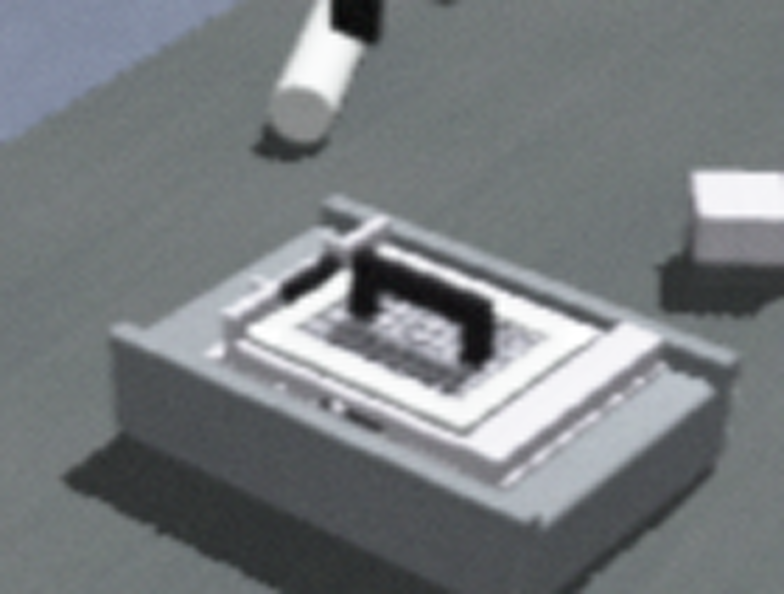

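View pics/e2.png

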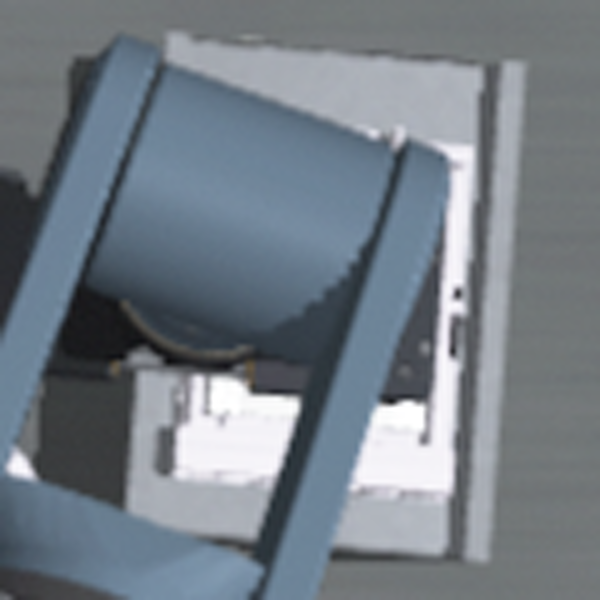

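Request:
{"api": "jog_arm", "payload": {"increments": [[[0, 0, 0, -0.01, 0.045, 0, 0], [0, 0, 0, -0.02, 0.09, 0, 0], [0, 0, 0, -0.03, 0.135, 0, 0], [0, 0, 0, -0.04, 0.18, 0, 0], [0, 0, 0, -0.05, 0.225, 0, 0], [0, 0, 0, -0.05, 0.225, 0, 0]]]}}

```text
time: 16.65
position: [0.4811, 0.1539, 0.282]
tool_rot: [0.025, 0.708, -0.705, -0.028]
ft_force: [-1.1, -0.3, 0.1]
grip_width: 0.0435
```

```bash
python3 - <<'E'
import sys; sys.argv=['x']
from tgt import *
a=camera('side');b=camera('top')
A=cv2.resize(a[150:230,310:400],None,fx=8,fy=7,interpolation=cv2.INTER_CUBIC)[:,:,::-1].copy()
B=cv2.resize(b[180:280,350:440],None,fx=6,fy=6,interpolation=cv2.INTER_CUBIC)[:,:,::-1].copy()
cv2.imwrite('pics/e4.png',B)
for d,col in ((0,(0,0,255)),(.035,(0,200,0))):
  Rf=Rb*R.from_euler('y',-d);tip=C+Rb.apply([-.084,0,0])
  pts=[(.150,.053,.012),(.15,-.053,.012),(.045,0,.046),(.125,0,.046)]
  for q in pts:
    s=((proj('side',tip+Rf.apply(q))-[310,150]+.5)*[8,7]).round().astype(int);print(d,q,s);cv2.drawMarker(A,tuple(map(int,s)),col,cv2.MARKER_CROSS,14,1)
cv2.imwrite('pics/e3.png',A)
E
```

```text
t 16.65 tip(box,mm) [-194.7  304.5  202. ] tilt -0.0036 yaw 0.0108 roll 0.0041 f(box) [-1.09 -0.43  0.07] m [-0.015  0.014  0.036] w 0.0435
0 (0.15, 0.053, 0.012) [115 360]
0 (0.15, -0.053, 0.012) [306 252]
0 (0.045, 0, 0.046) [463 324]
0 (0.125, 0, 0.046) [272 252]
0.035 (0.15, 0.053, 0.012) [116 350]
0.035 (0.15, -0.053, 0.012) [308 241]
0.035 (0.045, 0, 0.046) [468 322]
0.035 (0.125, 0, 0.046) [276 244]
```

View pics/e3.png

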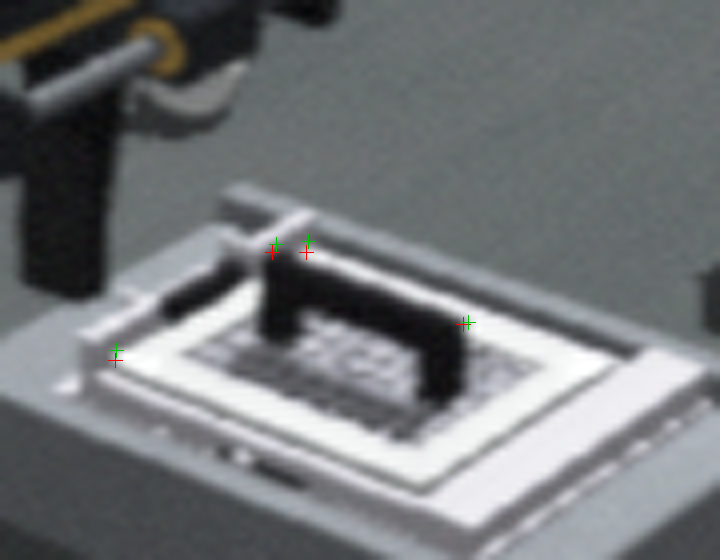

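View pics/e4.png

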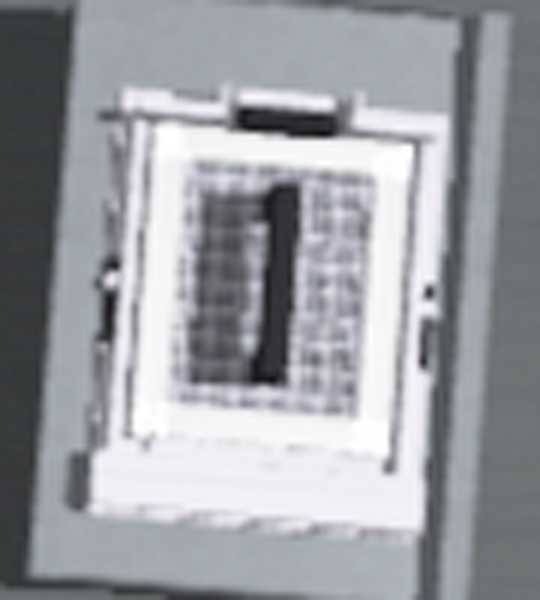

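```bash
python3 - <<'E'
from h import *
b=camera('top')[:,:,::-1];a=cv2.imread('pics/top0.png')
for n,(u0,v0,u1,v1) in dict(brush=(285,95,320,180),hammer=(140,200,190,305),magnet=(470,230,515,280)).items():
    print(n,cv2.absdiff(a[v0:v1,u0:u1],b[v0:v1,u0:u1]).mean())
cv2.imwrite('pics/fin.png',b); print(get_obs()['time'])
E
```

```text
brush 1.3466666666666667
hammer 17.074539682539683
magnet 1.252
16.8
```

View pics/fin.png

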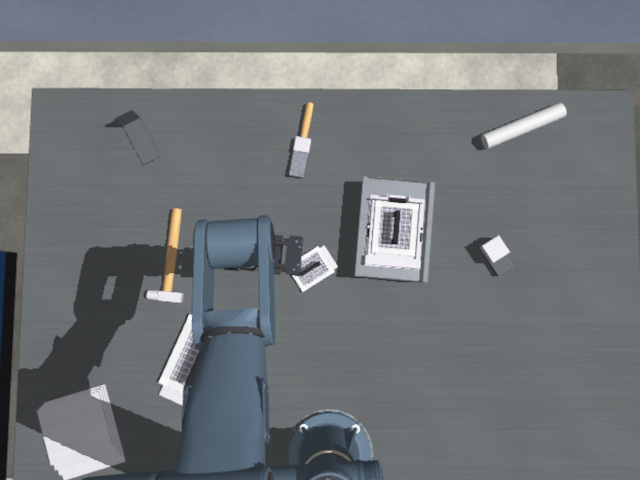

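The hammer is still at (172,255). Its larger image difference comes from the arm's shadow. The brush and magnet block haven't moved, and the frame sits flat in the seat.

```bash
python3 -c "
from rig import *
print(hand_in())"
```

```text
the job is handed in; nothing more can be done
None
```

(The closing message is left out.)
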